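# Pack the plaque kit

## Task

Pack the chaser's kit into the open wooden box: move the dark wooden block that is already in it aside to one end, stand the green pitch tin on the box floor beside it, then draw the copper plaque up out of its leaning rack and stand it upright, same end up, in the narrow room that is left, so that all three stand on the box floor. Do not drop the plaque or press it against anything in the box with more than 40 N, and leave the hammer, the amber jar and the small blue bench block where they are.

Things in the scene. Friction and masses are not known exactly. Their poses are not given: they have to be found in the camera images.
- box: open plywood box, fixed, outside 166 x 82 x 43 mm (x, y, z), walls and floor 8 mm, so inside 150 x 66 mm and 35 mm deep; origin at the centre of its underside, x along its length, z up. Block, tin and plaque fill its length to within about 4 mm (80 + 60 + 6 of 150 mm), so they must be pushed up close
- box_in (a point): centre of the box's inner floor, 8 mm above the underside of the box; axes as the box's
- block: loose dark hardwood block with a steel top, 80 x 58 x 65 mm (x, y, z), about 0.26 kg, standing near the middle of the box, its x along the box's length, leaving too little room for the tin at either end; origin at the centre of its underside, z up
- tin: loose round green tin with a green lid and white band, diameter 60 mm, 80 mm tall, about 0.32 kg, standing on the table; origin at the centre of its underside, z up
- plaque: loose embossed copper plaque, 6 x 60 x 120 mm (x thickness, y width, z height), about 0.2 kg, standing in the rack; origin at the centre of its lower edge, z up along its height, x normal to its face. In the rack its z axis leans 0.6 rad (34 degrees) from vertical towards the rack's -x side (towards the robot), and its top 50 mm stand clear of the rack
- rack: fixed grey-painted rack, base 150 x 110 x 12 mm, with two grooved cheeks, 80 mm over their outsides, that hold the side edges of the plaque; grooves 9 mm wide, 70 mm deep along the plaque's height, leaning 0.6 rad towards the rack's -x side, open above; 48 mm free between the cheeks' rails; origin at the centre of the base's underside, the groove floor lies at (30, 0, 30) mm
- hammer: bystander: hammer 240 mm long lying on the table, origin on its underside, handle to its -x
- jar: bystander: amber glass jar with black cap, diameter 60 mm, 90 mm tall, origin at the centre of its underside
- bench_block: bystander: small blue-painted steel bench block, 50 x 50 x 25 mm, origin at the centre of its underside

How it is judged:
By the outcome, as a careful person would: the job done as asked, in the order asked, and still so for the second after the job is handed in, with the robot touching nothing.
It also fails if it takes over 61 s, if anything falls off the work surface, if the arm or the gripper's body presses on something with over 40 N, if the wrist force passes 120 N, or if a joint passes its speed limit or range.

## Robot

A 6-joint arm with a two-finger parallel gripper is mounted at the origin on the work surface. World frame = base frame: x ahead of the robot, y to its left, z up, the work surface at z = 0. Lengths are in m, angles in rad, forces in N, time in s.
With the tool pointing down it reaches from about 0.35 to 0.725 m from the base axis. Payload 4.3 kg.
Tool frame: the origin (TCP) lies between the finger pads; the fingertips stand 22 mm ahead of it and the grasp point (between the pads) lies 3 mm ahead of it; z points along the fingers, y is the line along which they close (so a half turn about z gives the same grasp; the last joint's range is limited). The gripper opens to 85 mm and grips with 20 to 120 N. Pads are 22 mm wide; open, the fingers measure 114 mm over their backs; the gripper's body (76 mm by 85 mm) begins 54 mm behind the grasp point. The pads swing forward as they close: fully open they stand 13 mm farther back than shut.
Start: joints at [1.165, 0.377, 0.081, 1.274, 0, 1.46], TCP at [0.168, 0.55, 0.232] pointing down, gripper open.
Joint ranges: [-2.72, 2.72], [-0.84, 1.66], [-1.02, 1.22], [-1.77, 2.12], [-1.37, 1.28], [-3.14, 3.14]. Speed limits (rad/s): [2.57, 2.57, 3.14, 3.14, 3.14, 3.14].

## Interface

Orientations are given as a unit quaternion [x, y, z, w].
In Python, from rig import robot, cams gives the robot as it stands. Calls block until the motion is done:
- robot.move_ptp(position, orientation): joint-space move of the TCP to a pose.
- robot.movel(position, feed=0.15, orientation=None, guard=None): straight line of the TCP; orientation=None keeps the orientation; feed is the mean speed in m/s. With guard (N) it stops when the force on the tool has changed by that much, and returns True; else False.
- robot.goto_joints(angles): joint-space move.
- robot.set_gripper(opening, force=None): finger opening in m; force is the grip in N (None keeps the last); returns when the fingers have stopped.
- robot.pause(seconds).
- robot.inverse_kinematics(position, orientation): joint angles nearest the present ones, or None.
- robot.sense(): the state.
- cams.grab_frame(name): name is "scene" or "top" or "wrist"; returns (picture, depth): 400x640x3 uint8, red, green, blue; 400x640 float32, m along the optical axis (not along the pixel's ray), 0 where there is no reading.
- cams.calibration(name): a dict with "fx", "fy", "cx", "cy" (pixels), "extrinsics" (4x4, takes a point from camera to world coordinates). Camera axes: x right, y down, z forward; pixel columns grow to the right and rows downward; lengths in m; the calibration is good to about 2 mm. The wrist camera is an equidistant fisheye: a pixel r from the principal point sees the ray r / f radians off the axis. A picture is of the moment at which its call begins: read the wrist's pose just before it. calibration takes no time and is no camera call; for the wrist camera it gives the pose at the moment of the call.
A pose or a line that the arm cannot do raises robot.Unreachable and nothing moves.
- robot.job_done(): hands the job in; it is judged then, once.
The state is a dict: "t": time; "joint_positions": joint angles; "dq": joint speeds; "joint_torque": joint torques, N m; "tool_pos": TCP position; "eef_rot": TCP orientation; "wrist_force": force on the tool from outside, world axes, zero at the start; "torque": the same for the moment, N m; "grip_width": finger opening in m; "grip_force": force on a finger pad.
Only numpy, scipy, OpenCV 4.12 (cv2) and the standard library are available. Lean on these libraries where they do the work, as an engineer would, in place of code of your own. Each camera call takes 0.05 s, during which the arm holds its last target. There are 200 camera calls.

## Working session

There is one attempt and no reset: what is moved stays moved. The work goes in short steps, each a Python script; the robot and the scene stay as the last script left them, time stands still between calls to the robot, and variables do not carry over. Pictures are saved under pics/ and viewed, at most 11 in all, crops included, and the job is handed in when it is done.

```bash
mkdir -p pics; ls
python3 - <<'E'
from rig import robot,cams
import cv2,numpy as np
for n in ("scene","top"):
    p,d=cams.grab_frame(n); c=cams.calibration(n)
    cv2.imwrite(f"pics/{n}0.png",p[:,:,::-1]); np.savez(f"{n}0.npz",p=p,d=d,**c)
    print(n,{k:np.round(v,3).tolist() for k,v in c.items()})
print(robot.sense())
E
```

```text
pics
scene {'fx': 493.717, 'fy': 493.717, 'cx': 312.855, 'cy': 195.717, 'extrinsics': [[-0.774, 0.526, -0.352, 1.005], [0.633, 0.633, -0.447, 0.549], [-0.012, -0.569, -0.822, 1.067], [0.0, 0.0, 0.0, 1.0]]}
top {'fx': 384.683, 'fy': 384.683, 'cx': 315.334, 'cy': 193.084, 'extrinsics': [[-0.013, -0.991, 0.13, 0.461], [-1.0, 0.013, 0.001, -0.017], [-0.003, -0.13, -0.992, 0.905], [0.0, 0.0, 0.0, 1.0]]}
{'t': 0.1, 'joint_positions': array([ 1.16470392e+00,  3.78036098e-01,  7.97504765e-02,  1.27438747e+00,
       -1.28655178e-06,  1.46052597e+00]), 'dq': array([-0.00180385, -0.00256153,  0.00302937, -0.0018447 ,  0.00193124,
        0.00036109]), 'joint_torque': array([ 1.42005079e-03, -4.64693034e+01,  2.70582622e+01,  1.20580505e-02,
       -9.13148733e-05,  1.42419606e-05]), 'tool_pos': array([0.16737232, 0.54948701, 0.23132449]), 'eef_rot': array([ 1.47372226e-01,  9.89080657e-01, -9.07444117e-04, -2.38968126e-04]), 'wrist_force': array([ 0.58589757, -0.3469928 ,  0.38237417]), 'torque': array([-0.01040528, -0.00130164, -0.06424072]), 'grip_force': 0.0, 'grip_width': 0.08538921113993124}
```

View pics/top0.png

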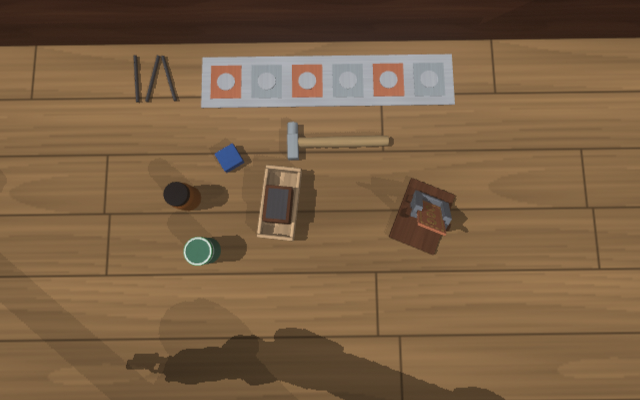

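View pics/scene0.png

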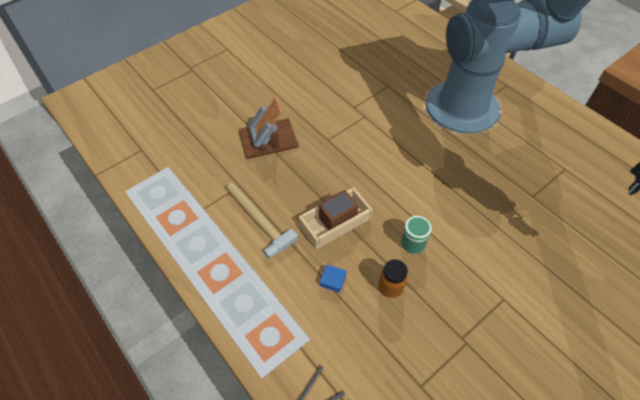

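The top view shows the box at (280,203), block inside it at (278,204), tin at (199,251), jar at (180,195), bench block at (229,157), hammer at (335,141), and the rack at (423,215) with the plaque top at (433,220). The scene view shows the same layout from the far side.

```bash
cat > h.py <<'E'
import numpy as np,cv2
def cloud(d,c):
    v,u=np.mgrid[:d.shape[0],:d.shape[1]]
    P=np.stack([(u-c["cx"])/c["fx"]*d,(v-c["cy"])/c["fy"]*d,d],-1)
    E=np.asarray(c["extrinsics"]); return P@E[:3,:3].T+E[:3,3]
def rect(p):
    (c,s,a)=cv2.minAreaRect((p[:,:2]*1000).astype(np.float32)); return np.round(c,1),np.round(s,1),round(a,2),len(p)
E
python3 - <<'E'
from h import *
for n in ("top","scene"):
    z=np.load(n+"0.npz"); W=cloud(z["d"],z); p=z["p"].astype(int); X,Y,Z=W[...,0],W[...,1],W[...,2]
    hsv=cv2.cvtColor(z["p"],cv2.COLOR_RGB2HSV)
    ok=z["d"]>0
    tb=ok&(abs(X-.5)<.3)&(abs(Y)<.35)&(Z<.01); print(n,"table z",np.median(Z[tb]),Z[tb].std())
    def near(x,y,r): return ok&(np.hypot(X-x,Y-y)<r)
    for nm,m in dict(boxrim=near(.55,.065,.11)&(abs(Z-.043)<.006)&(hsv[...,2]>110),
        box_all=near(.55,.065,.11)&(Z>.03)&(Z<.055),
        blocktop=near(.55,.065,.08)&(abs(Z-.073)<.006),
        tintop=near(.45,.25,.07)&(abs(Z-.08)<.006),
        jar=near(.56,.3,.06)&(abs(Z-.09)<.008),
        blue=near(.65,.18,.07)&(abs(Z-.025)<.006),
        rackbase=near(.53,-.27,.13)&(abs(Z-.012)<.005),
        cop=near(.53,-.27,.13)&(Z>.06)&(hsv[...,1]>120)&(hsv[...,0]<15)&(hsv[...,2]>80)).items():
        q=W[m]
        if len(q)<4: print(nm,len(q)); continue
        print(nm,rect(q),np.round(np.median(q,0),4))
    c=q
    u,s,vt=np.linalg.svd(c-c.mean(0)); print("cop mean",c.mean(0),"axes",np.round(vt,3),s/np.sqrt(len(c)),"zmax",c[:,2].max())
    i=c[:,2].argsort()[-15:]; print(np.round(c[i].mean(0),4))
for n,(x0,x1,y0,y1) in dict(top=(380,470,170,260)).items():
    im=np.load(n+"0.npz")["p"][y0:y1,x0:x1,::-1]; cv2.imwrite("pics/c1.png",cv2.resize(im,None,fx=6,fy=6,interpolation=cv2.INTER_CUBIC))
E
```

```text
top table z -9.207829742585716e-05 0.0018979086858243821
boxrim (array([554. ,  66.9]), array([ 81.8, 166.1]), 82.93, 652) [0.5488 0.0664 0.0425]
box_all (array([554. ,  66.8]), array([ 82.2, 166.1]), 82.93, 802) [0.5498 0.0617 0.0422]
blocktop (array([547.3,  68.1]), array([58., 80.]), 84.05, 974) [0.5466 0.0675 0.073 ]
tintop (array([448.1, 235.7]), array([59.7, 58.9]), 89.15, 662) [0.4478 0.235  0.0804]
jar (array([569.3, 283.2]), array([51.3, 52.2]), 21.66, 493) [0.5693 0.2823 0.0899]
blue (array([663.3, 186.6]), array([50.8, 50.1]), 30.75, 457) [0.6631 0.1863 0.0246]
rackbase (array([ 521. , -263.4]), array([110.6, 150. ]), 66.88, 1768) [ 0.4954 -0.2497  0.0116]
cop (array([ 503.2, -256.6]), array([66.9, 72.2]), 16.89, 446) [ 0.5031 -0.2555  0.1074]
cop mean [ 0.50353116 -0.25522936  0.10392875] axes [[-0.501  0.3    0.811]
 [ 0.431  0.9   -0.067]
 [ 0.75  -0.316  0.581]] [0.02565167 0.01735983 0.00195338] zmax 0.13122518626462587
[ 0.4868 -0.2487  0.1301]
scene table z 0.0010883081520614013 0.002252768578377598
boxrim (array([556.2,  67.1]), array([ 84.9, 167.9]), 82.94, 524) [0.5791 0.0917 0.043 ]
box_all (array([556.2,  67.1]), array([ 84.9, 167.9]), 82.94, 871) [0.58   0.0933 0.0424]
blocktop (array([549.8,  67.3]), array([61.3, 80.7]), 84.16, 702) [0.5514 0.0699 0.074 ]
tintop (array([450.6, 235.7]), array([60.7, 58.4]), 39.51, 487) [0.4523 0.2366 0.0811]
jar (array([573.3, 283.3]), array([52.9, 51.9]), 59.7, 456) [0.5741 0.284  0.0907]
blue (array([666.6, 186. ]), array([52.4, 50.6]), 30.11, 455) [0.6678 0.1876 0.0259]
rackbase (array([ 518.6, -265.8]), array([206.8, 197.5]), 1.37, 975) [ 0.5252 -0.2482  0.0129]
cop (array([ 513.4, -247. ]), array([77.1, 61.1]), 74.74, 259) [ 0.5083 -0.2506  0.1057]
cop mean [ 0.5079058  -0.25056933  0.10214598] axes [[ 0.518 -0.081 -0.852]
 [-0.213 -0.976 -0.037]
 [ 0.829 -0.2    0.523]] [0.02521634 0.02129883 0.00391439] zmax 0.13426657131194863
[ 0.4895 -0.2483  0.131 ]
```

View pics/c1.png

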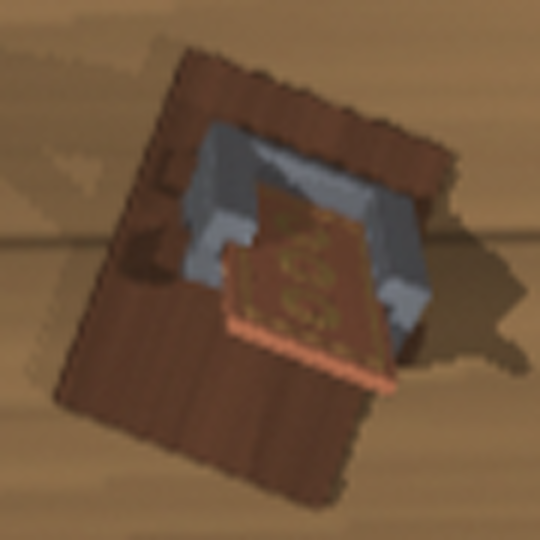

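```bash
cat >> h.py <<'E'
from scipy.spatial.transform import Rotation as R
from rig import robot,cams
YAW=np.radians(-7.07); BX=np.array([np.cos(YAW),np.sin(YAW),0]); BY=np.array([-BX[1],BX[0],0]); BC=np.array([.555,.067,0])
def loc(x,y,z): return BC+x*BX+y*BY+np.array([0,0,z])
def quat(z,y):
    z,y=np.array(z,float),np.array(y,float); y-=z*(y@z)/(z@z); z/=np.linalg.norm(z); y/=np.linalg.norm(y)
    return R.from_matrix(np.stack([np.cross(y,z),y,z],1)).as_quat()
def best(p,z,y):
    "orientation of the two half-turn twins that needs the smaller joint move"
    q0=robot.sense()["joint_positions"]; o=[]
    for s in (1,-1):
        q=quat(z,s*np.array(y)); j=robot.inverse_kinematics(p,q)
        if j is not None: o.append((np.abs(np.array(j)-q0).max(),s,q))
    return min(o,key=lambda t:t[0])[2]
DN=[0,0,-1]
def st(m=""):
    s=robot.sense(); p=s["tool_pos"]; r=p-BC
    print(m,"t%.2f"%s["t"],"tcp",np.round(p,4),"loc",np.round([r@BX,r@BY],4),"F",np.round(s["wrist_force"],1),"w%.4f gf%.0f"%(s["grip_width"],s["grip_force"]),flush=True)
    return s
E
cat > a.py <<'E'
from h import *
p=np.array([.5485,.0678,.07]); up=[0,0,.08]
q=best(p+up,DN,BY)
robot.move_ptp(p+up,q); st("above block")
robot.movel(p,feed=.1,guard=10); st("down")
robot.set_gripper(.05,30); s=st("grip")
e=s["tool_pos"]-BX*.04
print(robot.movel(e,feed=.04,guard=8)); st("pushed")
robot.set_gripper(.085); st("open")
robot.movel(robot.sense()["tool_pos"]+up,feed=.2)
p=np.array([.4493,.2357,.064])
robot.move_ptp(p+up,best(p+up,DN,BY)); st("above tin")
robot.movel(p,feed=.12,guard=10); st("down")
robot.set_gripper(.05,40); st("grip tin")
E
python3 a.py
```

```text
above block t2.32 tcp [0.5485 0.0686 0.1501] loc [-0.0067  0.0008] F [-1.  -0.1  0.3] w0.0853 gf0
down t3.27 tcp [0.5491 0.0679 0.0706] loc [-0.006   0.0001] F [ 0.1 -0.3  0.2] w0.0856 gf0
grip t3.72 tcp [0.5492 0.0677 0.0709] loc [-0.0058  0.    ] F [-0.2 -0.   5. ] w0.0501 gf3
True
pushed t4.25 tcp [0.5357 0.0695 0.0719] loc [-0.0195  0.0001] F [-0.9  0.2 -0. ] w0.0501 gf0
open t4.69 tcp [0.5375 0.0692 0.0719] loc [-0.0176  0.    ] F [ 0.1 -0.2  0.4] w0.0850 gf0
above tin t6.02 tcp [0.4493 0.235  0.1432] loc [-0.1255  0.1537] F [-0.2 -0.1  0.5] w0.0850 gf0
down t6.83 tcp [0.4501 0.2355 0.0645] loc [-0.1248  0.1543] F [0.3 0.2 0.8] w0.0851 gf0
grip tin t7.20 tcp [0.4503 0.2357 0.0653] loc [-0.1247  0.1545] F [-0.8 -2.3  4.9] w0.0583 gf42
```

Run:
```python
from h import *
p,d=cams.grab_frame("scene"); c=cams.calibration("scene")
W=cloud(d,c);m=(d>0)&(np.linalg.norm(W[...,:2]-BC[:2],axis=-1)<.08)&(W[...,2]>.066)&(W[...,2]<.09)
print(rect(W[m]),np.median(W[m],0),st("")["joint_positions"])
cv2.imwrite("pics/s2.png",cv2.resize(p[140:310,260:460,::-1],None,fx=3,fy=3))
```

```text
t7.25 tcp [0.4503 0.2357 0.0653] loc [-0.1247  0.1545] F [ 0.1 -1.9  6.1] w0.0582 gf42
(array([550.6,  67.6]), array([59.8, 81.2]), 84.91, 709) [0.55238387 0.06975472 0.0741181 ] [ 0.35794323  0.36053334 -0.40200216  0.80603696 -0.00090214  0.48138037]
```

View pics/s2.png

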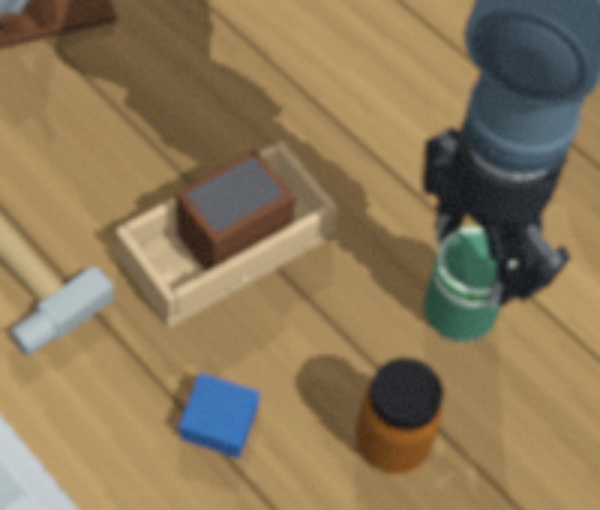

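The block has not moved: the fingers slid off its top at about (235,190). The tin is held at the lid. I'll set the tin free and push the block from its far end with closed fingers instead.

```bash
cat > b.py <<'E'
from h import *
up=np.array([0,0,.08])
robot.set_gripper(.085); robot.movel(robot.sense()["tool_pos"]+up,feed=.2)
p=loc(.055,0,.052)
robot.set_gripper(0)
robot.move_ptp(p+up,best(p+up,DN,BY)); st("above gap")
print(robot.movel(p,feed=.1,guard=6)); s=st("down")
print(robot.movel(loc(.034,0,s["tool_pos"][2]),feed=.06,guard=15)); st("touch?")
print(robot.movel(loc(.006,0,s["tool_pos"][2]),feed=.04,guard=10)); st("pushed")
p,d=cams.grab_frame("top"); c=cams.calibration("top")
W=cloud(d,c);m=(d>0)&(np.linalg.norm(W[...,:2]-BC[:2],axis=-1)<.08)&(W[...,2]>.068)&(W[...,2]<.078)
print(rect(W[m]))
E
python3 b.py
```

```text
above gap t9.90 tcp [0.6087 0.0612 0.1319] loc [0.054  0.0009] F [-0.7  1.   0. ] w0.0002 gf0
False
down t10.85 tcp [0.6102 0.0604 0.0527] loc [0.0556 0.0002] F [ 0.8 -0.  -0.1] w0.0002 gf0
False
touch? t11.35 tcp [0.5887 0.0629 0.0531] loc [0.0339 0.    ] F [-0.2  0.5 -0.1] w-0.0003 gf0
True
pushed t11.88 tcp [0.5717 0.0651 0.0536] loc [0.0168 0.0001] F [ 1.2  0.1 -0.7] w0.0001 gf1
(array([517.3,  58.9]), array([30.6, 79.1]), 82.86, 403)
```

```bash
cat > c.py <<'E'
from h import *
up=np.array([0,0,.08])
robot.movel(robot.sense()["tool_pos"]+up,feed=.25)
robot.set_gripper(.085)
p=np.array([.4499,.2357,.059]); 
robot.move_ptp(p+up,best(p+up,DN,BY))
robot.movel(p,feed=.15,guard=10); st("down")
robot.set_gripper(.05,40); st("grip tin")
robot.movel(robot.sense()["tool_pos"]+up,feed=.2); st("lifted")
t=loc(.038,0,.085+.045); robot.move_ptp(t,best(t,DN,BY)); st("over box")
for n in("wrist","scene"):
    im,d=cams.grab_frame(n); c=cams.calibration(n); np.savez(n+"3.npz",p=im,d=d,**c)
    if n=="wrist": cv2.imwrite("pics/w3.png",im[:,:,::-1])
E
python3 c.py
```

```text
down t14.72 tcp [0.4508 0.2352 0.0594] loc [-0.1241  0.1541] F [0.4 0.1 1. ] w0.0849 gf0
grip tin t15.08 tcp [0.4512 0.2357 0.0605] loc [-0.1238  0.1546] F [-0.6 -1.8  5.5] w0.0584 gf42
lifted t15.64 tcp [0.4507 0.2357 0.1398] loc [-0.1242  0.1545] F [-0.8  0.2 -3.5] w0.0584 gf44
over box t16.54 tcp [0.594  0.0607 0.1304] loc [ 0.0395 -0.0014] F [-0.6 -0.5  7.1] w0.0587 gf46
```

View pics/w3.png

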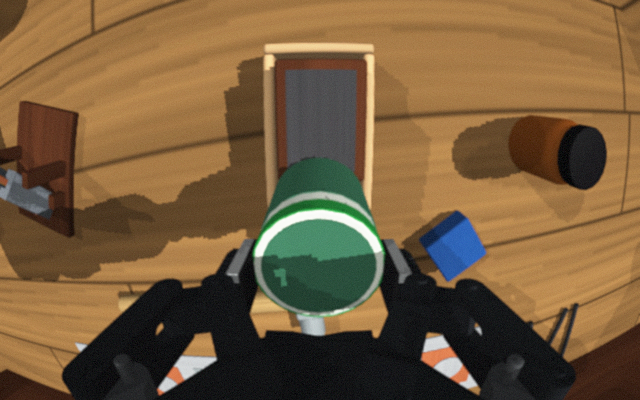

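The wrist view shows the tin held upright (320,250) and centred over the box. The block is against the near end wall at (320,60).

```bash
cat > d.py <<'E'
from h import *
print(robot.movel(loc(.039,0,.075),feed=.1,guard=8)); s=st("low")
print(robot.movel(loc(.039,0,.066),feed=.04,guard=6)); s=st("floor")
print(robot.movel(loc(.028,0,s["tool_pos"][2]+.001),feed=.03,guard=7)); st("snug")
robot.set_gripper(.085); st("open")
robot.movel(robot.sense()["tool_pos"]+[0,0,.12],feed=.25); st("up")
robot.move_ptp([.47,-.10,.28],best([.47,-.1,.28],DN,BY)); st("away")
for n in("top","scene"):
    im,d=cams.grab_frame(n); c=cams.calibration(n); W=cloud(d,c); np.savez(n+"4.npz",p=im,d=d,**c)
    X,Y,Z=W[...,0],W[...,1],W[...,2]; ok=(d>0)&(np.hypot(X-BC[0],Y-BC[1])<.11)
    print(n,"block",rect(W[ok&(abs(Z-.073)<.004)]),"tin",rect(W[ok&(abs(Z-.088)<.006)]),"rim",rect(W[ok&(abs(Z-.043)<.005)]))
    f=W[ok&(abs(Z-.088)<.006)]-BC; print(" tin z",np.median(f[:,2]),"loc x",(f@BX).min(),(f@BX).max(),"y",(f@BY).min(),(f@BY).max())
    f=W[ok&(abs(Z-.043)<.005)]-BC; print(" rim x",(f@BX).min(),(f@BX).max(),"y",(f@BY).min(),(f@BY).max())
E
python3 d.py
```

```text
True
low t16.86 tcp [0.5952 0.0609 0.1284] loc [ 0.0407 -0.0011] F [-0.9 -0.7  5.6] w0.0584 gf47
True
floor t17.20 tcp [0.596  0.0608 0.1281] loc [ 0.0415 -0.0011] F [-0.2  0.2  5.7] w0.0584 gf47
False
snug t17.77 tcp [0.5862 0.0625 0.1305] loc [ 0.0315 -0.0006] F [ 4.1 -1.4  4.7] w0.0581 gf47
open t18.16 tcp [0.5818 0.0636 0.1282] loc [ 0.027  -0.0001] F [ 0.3  0.4 -1. ] w0.0847 gf0
up t18.78 tcp [0.5817 0.0636 0.2479] loc [ 0.0269 -0.    ] F [-0.3 -0.4 -0.9] w0.0850 gf0
away t19.60 tcp [ 0.47   -0.0994  0.2791] loc [-0.0638 -0.1756] F [-0.3  0.4  0.3] w0.0848 gf0
top block (array([566.3,  65.9]), array([ 59.8, 164.7]), 82.98, 1054) tin (array([602.6,  60. ]), array([59.5, 83.8]), 85.03, 466) rim (array([554. ,  66.8]), array([ 82.2, 166.2]), 82.93, 591)
 tin z 0.08781204360532874 loc x 0.006334308467752792 0.09050970762908075 y -0.029533386727006943 0.030200459925917952
 rim x -0.08403822596241262 0.0821785950674819 y -0.04140251408146232 0.04081274614741733
scene block (array([570.3,  66.5]), array([ 60.5, 167.9]), 82.33, 666) tin (array([607. ,  64.2]), array([59.2, 86.6]), 79.61, 331) rim (array([560.4,  95.3]), array([ 26.6, 167.1]), 82.36, 328)
 tin z 0.08805293486104315 loc x 0.00834191853154562 0.09537851572498804 y -0.028201162671506064 0.03106293268182214
 rim x -0.08176057908344272 0.08545008092059034 y 0.0146570290960275 0.04236003709475112
```

Run:
```python
from h import *
a=np.load("top4.npz")["p"][150:260,230:330,::-1]; b=np.load("scene4.npz")["p"][160:290,270:400,::-1]
f=lambda i:cv2.resize(i,(400,420),interpolation=cv2.INTER_CUBIC)
cv2.imwrite("pics/c4.png",np.hstack([f(a),f(b)]))
```

```text
(no output)
```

View pics/c4.png

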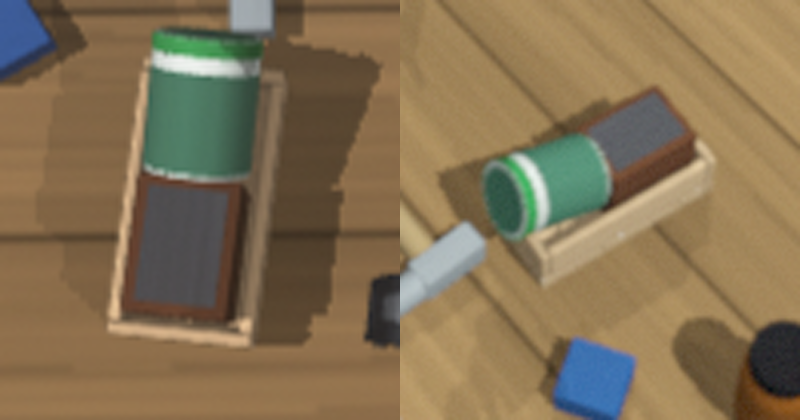

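The tin was lowered onto the block's edge and tipped over. In the top crop (left half) it lies along the box at (205,105) with its lid overhanging the far wall. I'll measure its tilt, regrip it, stand it up on the open table and place it again.

Run:
```python
from h import *
for n in("top","scene"):
    z=np.load(n+"4.npz"); W=cloud(z["d"],z); hsv=cv2.cvtColor(z["p"],cv2.COLOR_RGB2HSV)
    L=W-BC; x,y,zz=L@BX,L@BY,L[...,2]
    m=(z["d"]>0)&(x>-.02)&(x<.12)&(abs(y)<.04)&(zz>.02)
    g=m&(hsv[...,0]>60)&(hsv[...,0]<95)&(hsv[...,1]>60)
    print(n,g.sum(),"y range",np.percentile(y[g],[1,99]).round(4),"x",np.percentile(x[g],[0,100]).round(4))
    for a in np.arange(.0,.1,.01):
        k=g&(x>=a)&(x<a+.01)
        if k.sum()>3: i=zz[k].argmax(); print("  x%.3f zmax %.4f p90 %.4f  y@ %.4f  ymid %.4f"%(a+.005,zz[k].max(),np.percentile(zz[k],90),y[k][i],(y[k].min()+y[k].max())/2))
    k=m&(abs(zz-.073)<.003)&(x<.02); k2=(z["d"]>0)&(abs(zz-.073)<.003)&(abs(x)<.08)&(abs(y)<.036)&~g
    print("block loc x",np.percentile(x[k2],[1,99]),"y",np.percentile(y[k2],[1,99]),rect(W[k2]))
s=robot.sense(); q0=s["joint_positions"]
for p,zd in [(loc(.05,0,.09),0),]:
    for a in (-70,-60,-45,-35,-20,0,20,30,35,40,45):  # tilt: + = tool points outward (+x)
        for h in (.09,.15):
            r=np.radians(a); d=np.array([np.sin(r)*BX[0],np.sin(r)*BX[1],-np.cos(r)])
            for c in (loc(.055,0,h),np.array([.42,.2,h])):
                print(a,h,[robot.inverse_kinematics(c,quat(d,e*BY)) is not None for e in(1,-1)],end=";")
        print()
```

```text
top 796 y range [-0.0276  0.028 ] x [0.0103 0.0924]
  x0.015 zmax 0.0902 p90 0.0870  y@ 0.0010  ymid -0.0001
  x0.025 zmax 0.0928 p90 0.0909  y@ -0.0022  ymid 0.0008
  x0.035 zmax 0.0953 p90 0.0932  y@ 0.0049  ymid 0.0008
  x0.045 zmax 0.1008 p90 0.0964  y@ 0.0058  ymid 0.0002
  x0.055 zmax 0.1025 p90 0.0994  y@ 0.0067  ymid 0.0004
  x0.065 zmax 0.1025 p90 0.1014  y@ -0.0034  ymid -0.0003
  x0.075 zmax 0.1085 p90 0.1070  y@ 0.0043  ymid 0.0016
  x0.085 zmax 0.1079 p90 0.1068  y@ -0.0016  ymid 0.0008
  x0.095 zmax 0.0817 p90 0.0809  y@ 0.0175  ymid 0.0035
block loc x [-0.070304    0.02375694] y [-0.02798724  0.02911708] (array([551.4,  67.7]), array([ 59.8, 134.7]), 82.99, 949)
scene 718 y range [-0.0203  0.0307] x [0.0107 0.101 ]
  x0.015 zmax 0.0906 p90 0.0880  y@ 0.0041  ymid 0.0069
  x0.025 zmax 0.0930 p90 0.0904  y@ 0.0027  ymid 0.0052
  x0.035 zmax 0.0957 p90 0.0940  y@ 0.0015  ymid 0.0062
  x0.045 zmax 0.0997 p90 0.0973  y@ 0.0045  ymid 0.0067
  x0.055 zmax 0.1026 p90 0.1006  y@ -0.0025  ymid 0.0071
  x0.065 zmax 0.1038 p90 0.1015  y@ 0.0123  ymid 0.0077
  x0.075 zmax 0.1104 p9
[... 553 characters left out ...]
];
-35 0.09 [False, False];-35 0.09 [True, True];-35 0.15 [False, False];-35 0.15 [True, True];
-20 0.09 [True, True];-20 0.09 [True, True];-20 0.15 [True, True];-20 0.15 [True, True];
0 0.09 [True, True];0 0.09 [True, True];0 0.15 [True, True];0 0.15 [True, True];
20 0.09 [True, True];20 0.09 [True, True];20 0.15 [True, True];20 0.15 [True, True];
30 0.09 [True, True];30 0.09 [True, True];30 0.15 [True, True];30 0.15 [True, True];
35 0.09 [True, True];35 0.09 [False, False];35 0.15 [True, True];35 0.15 [True, True];
40 0.09 [True, True];40 0.09 [False, False];40 0.15 [True, True];40 0.15 [True, True];
45 0.09 [False, False];45 0.09 [False, False];45 0.15 [True, True];45 0.15 [False, False];
```

Run:
```python
from h import *
def dirn(a,b): r=np.radians(a); return np.array([np.sin(r)*b[0],np.sin(r)*b[1],-np.cos(r)])
for a in range(-20,-40,-2):
    print(a,[robot.inverse_kinematics(loc(.067,0,.075)-k*dirn(a,BX),quat(dirn(a,BX),-BY)) is not None for k in(0,.05,.1)],end=" ")
print()
for az in(-8,):
    b=np.array([np.cos(np.radians(az)),np.sin(np.radians(az)),0]); y=np.array([-b[1],b[0],0])
    for r in(.4,.45,.5,.55,.6,.65,.7):
        for h in(.05,.08):
            ok=[t for t in range(30,90,3) if robot.inverse_kinematics(b*r+[0,0,h],quat(dirn(t,b),-y)) is not None]
            print(r,h,ok[-1:] )
```

```text
-20 [True, True, True] -22 [True, True, True] -24 [True, True, False] -26 [True, True, False] -28 [True, False, False] -30 [True, False, False] -32 [True, False, False] -34 [False, False, False] -36 [False, False, False] -38 [False, False, False] 
0.4 0.05 []
0.4 0.08 []
0.45 0.05 []
0.45 0.08 []
0.5 0.05 []
0.5 0.08 [30]
0.55 0.05 [33]
0.55 0.08 [36]
0.6 0.05 [39]
0.6 0.08 [39]
0.65 0.05 [45]
0.65 0.08 [45]
0.7 0.05 [54]
0.7 0.08 [54]
```

```bash
cat >> h.py <<'E'
def dirn(a,b): r=np.radians(a); return np.array([np.sin(r)*b[0],np.sin(r)*b[1],-np.cos(r)])
E
cat > e.py <<'E'
from h import *
d=dirn(-24,BX); q=quat(d,-BY); g=loc(.068,.0005,.073)
j=robot.sense()["joint_positions"]; print(j[5],[np.round(robot.inverse_kinematics(g,quat(d,e*BY)),2) for e in(1,-1)])
q=best(g,d,BY)
u=np.array([0,0,.06])
robot.move_ptp(g+u,q)
print(robot.movel(g,feed=.1,guard=10)); st("at tin")
robot.set_gripper(.05,45); st("grip"); 
robot.movel(loc(.068,.0005,.16),feed=.12) if robot.inverse_kinematics(loc(.068,.0005,.16),q) is not None else robot.movel(g+u,feed=.12)
st("lift")
im,dd=cams.grab_frame("scene"); cv2.imwrite("pics/s5.png",cv2.resize(im[130:310,240:440,::-1],None,fx=3,fy=3))
E
python3 e.py
```

```text
-0.21799297471516385 [array([-0.03,  0.99,  0.67,  1.67,  0.04,  0.09]), array([-0.03,  0.99,  0.67,  1.67,  0.04, -3.05])]
False
at tin t21.50 tcp [0.6228 0.0588 0.0741] loc [0.0683 0.0002] F [ 0.2 -0.4  0.2] w0.0849 gf0
grip t21.88 tcp [0.6228 0.0597 0.0741] loc [0.0682 0.0011] F [-0.3  2.4  5.4] w0.0571 gf48
lift t22.75 tcp [0.6224 0.059  0.1588] loc [0.0678 0.0003] F [ 0.2  1.2 -4.7] w0.0577 gf49
```

View pics/s5.png

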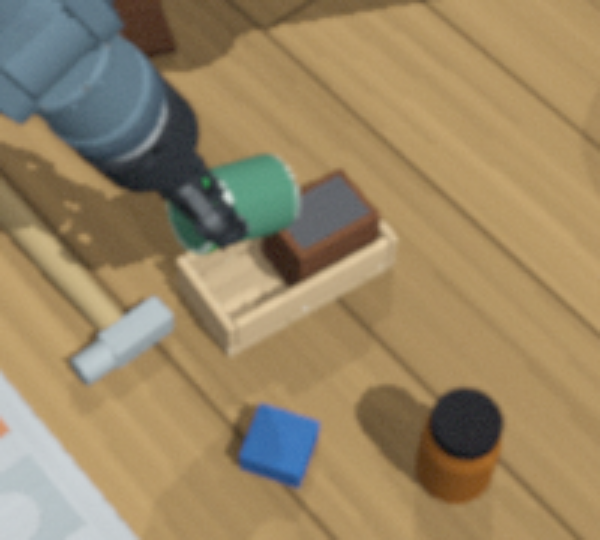

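The tin is held clear of the box at (250,200), lid towards the hammer, and the block is still upright. Next I tilt the tool outward and stand the tin on the table.

```bash
cat > f.py <<'E'
from h import *
az=np.radians(-8); b=np.array([np.cos(az),np.sin(az),0]); y=np.array([-b[1],b[0],0]); d=dirn(40,b); P=b*.615
q=best(P+[0,0,.085],d,y)
v=[0,0,.15] if robot.inverse_kinematics(P+[0,0,.15],q) is not None else [0,0,.11]
robot.move_ptp(P+v,q); st("over table"); robot.pause(.2)
robot.movel(P+[0,0,.08],feed=.12,guard=8); st()
print(robot.movel(P+[0,0,.048],feed=.04,guard=5)); st("touch")
robot.set_gripper(.066); robot.set_gripper(.085); st("open")
c=robot.sense()["tool_pos"]; robot.movel(c-d*.07,feed=.2)
robot.move_ptp([.45,-.05,.26],best([.45,-.05,.26],DN,BY)); st("away")
im,dd=cams.grab_frame("top"); W=cloud(dd,cams.calibration("top")); cv2.imwrite("pics/t6.png",im[100:300,200:480,::-1])
t=W[(dd>0)&(np.hypot(*(W[...,:2]-P[:2]).transpose(2,0,1))<.08)&(W[...,2]>.03)]
print("zmax",np.percentile(t[:,2],[50,99]),rect(t[abs(t[:,2]-.08)<.005]))
L=W-BC; x,yy,z=L@BX,L@BY,L[...,2]; k=(dd>0)&(abs(z-.073)<.004)&(abs(x)<.08)&(abs(yy)<.036)
print("block x",np.percentile(x[k],[1,99]),"y",np.percentile(yy[k],[1,99]),rect(W[k]))
E
python3 f.py
```

```text
over table t24.48 tcp [ 0.6095 -0.0857  0.1502] loc [ 0.0729 -0.1448] F [-0.2 -0.2 -3.5] w0.0572 gf49
 t25.42 tcp [ 0.6097 -0.0857  0.0806] loc [ 0.0731 -0.1448] F [ 0.1  0.2 -3.2] w0.0573 gf49
True
touch t25.98 tcp [ 0.6094 -0.0857  0.0596] loc [ 0.0728 -0.1448] F [-3.1  0.8  5.3] w0.0571 gf50
open t26.57 tcp [ 0.607  -0.085   0.0577] loc [ 0.0703 -0.1445] F [-0.5  0.6  0.3] w0.0849 gf0
away t28.37 tcp [ 0.4501 -0.05    0.2586] loc [-0.0897 -0.129 ] F [ 0.5 -0.1  0. ] w0.0852 gf0
zmax [0.080158   0.08147081] (array([625.3, -93.7]), array([12.3, 21. ]), 18.48, 25)
block x [-0.07096845  0.00741686] y [-0.00765828  0.02982719] (array([524.4,  81. ]), array([41.6, 81.1]), 81.34, 537)
```

```bash
cat > g.py <<'E'
from h import *
robot.set_gripper(0)
p=loc(.054,.002,.05); u=np.array([0,0,.06])
robot.move_ptp(p+u,best(p+u,DN,BY))
print(robot.movel(p,feed=.15,guard=8)); s=st("down")
print(robot.movel(loc(.024,.002,.05),feed=.12,guard=12))
print(robot.movel(loc(.002,0,.05),feed=.05,guard=22)); st("pushed")
for n in("top","scene"):
    im,d=cams.grab_frame(n); W=cloud(d,cams.calibration(n)); L=W-BC; x,y,z=L@BX,L@BY,L[...,2]
    t=W[(d>0)&(abs(z-.08)<.004)&(abs(W[...,0]-.615)<.07)&(abs(W[...,1]+.09)<.06)]; print(n,"tin",rect(t) if len(t)>3 else 0)
    k=(d>0)&(abs(z-.073)<.004)&(x>-.08)&(x<.0)&(abs(y)<.036); print("block x",np.percentile(x[k],[1,99]),"y",np.percentile(y[k],[1,99]))
    np.savez(n+"7.npz",p=im,d=d,**cams.calibration(n))
f=lambda i:cv2.resize(i[:,:,::-1],(400,420),interpolation=cv2.INTER_CUBIC)
cv2.imwrite("pics/c7.png",np.hstack([f(np.load("top7.npz")["p"][130:260,240:370]),f(np.load("scene7.npz")["p"][150:280,250:380])]))
E
python3 g.py
```

```text
False
down t30.70 tcp [0.6092 0.0618 0.0512] loc [0.0544 0.0015] F [-0.   0.2 -0.2] w-0.0003 gf0
False
False
pushed t31.69 tcp [0.5706 0.0659 0.0558] loc [0.0156 0.0009] F [17.7 -1.1  4. ] w0.0002 gf9
top tin (array([602.1, -84.5]), array([58.6, 59.8]), 43.51, 594)
block x [-0.07715938 -0.0040554 ] y [-0.02772509  0.0012012 ]
scene tin (array([603.9, -84.9]), array([62.7, 57.8]), 51.64, 361)
block x [-0.07576394 -0.00554978] y [-0.02839816  0.03106495]
```

View pics/c7.png

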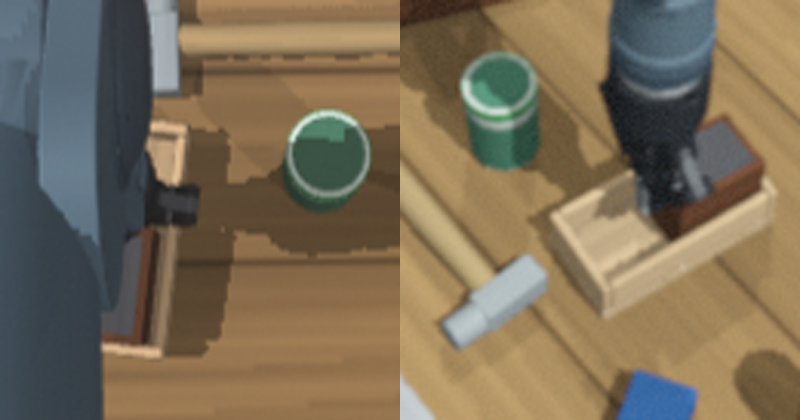

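The tin stands upright at (328,160) in the top crop, and the block is flush with the near wall. Next: grip the tin, carry it high and insert it, stopping if anything is off.

```bash
cat > i.py <<'E'
from h import *
import sys
robot.movel(robot.sense()["tool_pos"]+[0.004,0,.07],feed=.25)
robot.set_gripper(.085)
p=np.array([.603,-.0847,.059])
robot.move_ptp(p+[0,0,.06],best(p+[0,0,.06],DN,BY))
robot.movel(p,feed=.15,guard=10)
robot.set_gripper(.05,45); s=st("grip"); g=s["tool_pos"][2]
if s["grip_width"]<.055: sys.exit("no tin")
robot.movel(p+[0,0,.115],feed=.25)
t=loc(.0405,0,.16); robot.move_ptp(t,best(t,DN,BY)); robot.pause(.15); st("over")
h=robot.movel(loc(.0405,0,g+.018),feed=.12,guard=8); st("low")
if h: sys.exit("early contact")
print(robot.movel(loc(.0405,0,g+.004),feed=.04,guard=6)); s=st("floor")
if s["tool_pos"][2]>g+.014: sys.exit("not on floor")
print(robot.movel(loc(.030,0,s["tool_pos"][2]+.001),feed=.03,guard=8)); st("snug")
E
python3 i.py
```

```text
grip t34.61 tcp [ 0.6043 -0.0851  0.0609] loc [ 0.0676 -0.1448] F [-0.7  0.3  5.3] w0.0584 gf48
over t36.01 tcp [0.5949 0.061  0.1591] loc [ 0.0403 -0.001 ] F [-0.5 -0.4 -4.4] w0.0584 gf49
low t36.39 tcp [0.5969 0.0613 0.1314] loc [ 0.0422 -0.0005] F [0.1 0.9 0.7] w0.0583 gf54early contact
```

```bash
cat > v.py <<'E'
from h import *
import sys
n=sys.argv[1]
f=lambda i:cv2.resize(i[:,:,::-1],(400,420),interpolation=cv2.INTER_CUBIC)
a=cams.grab_frame("scene")[0]; b,bd=cams.grab_frame("wrist")
cv2.imwrite(f"pics/{n}.png",np.hstack([f(a[130:260,260:390]),f(b[0:400,130:510])])); st()
E
python3 v.py c8
```

```text
t36.49 tcp [0.596  0.0614 0.1317] loc [ 0.0414 -0.0005] F [ 0.3  0.3 -1.8] w0.0583 gf53
```

View pics/c8.png

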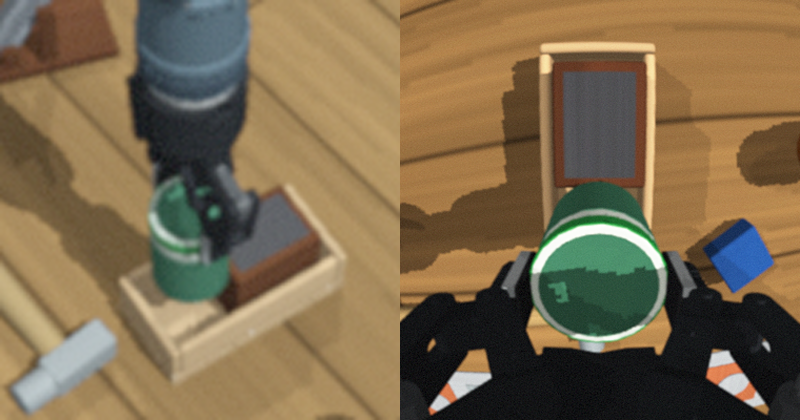

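The contact is between the tin's bottom edge and the block, at about (225,275) in the left crop. I suspect my upward retreat dragged the block back. I'll measure its near end.

Run:
```python
from h import *
im,d=cams.grab_frame("scene"); c=cams.calibration("scene"); W=cloud(d,c); hsv=cv2.cvtColor(im,cv2.COLOR_RGB2HSV)
L=W-(BC+[.001,0,0.001]); x,y,z=L@BX,L@BY,L[...,2]
k=(d>0)&(z>.055)&(z<.085)&(x>-.085)&(x<-.01)&(abs(y)<.036)
for a in np.arange(-.078,-.01,.008):
    q=k&(x>=a)&(x<a+.008)
    if q.sum()>3: print("x%.3f n%d zmed %.4f y %.4f..%.4f"%(a+.004,q.sum(),np.median(z[q]),y[q].min(),y[q].max()))
print("xmin",np.percentile(x[k],[0.5,2]))
g=(d>0)&(hsv[...,0]>60)&(hsv[...,0]<95)&(hsv[...,1]>60)&(x>-.02)&(x<.1)&(abs(y)<.05)&(z>.03)
print("tin zmin/max",np.percentile(z[g],[.5,99.5]))
for a in(.08,.09,.1,.11,.12,.13):
    q=g&(abs(z-a)<.005)
    if q.sum()>3: print("tin z%.2f x max %.4f min %.4f ymax %.4f"%(a,np.percentile(x[q],98),np.percentile(x[q],2),y[q].max()))
```

```text
x-0.066 n10 zmed 0.0725 y -0.0265..0.0210
x-0.058 n70 zmed 0.0726 y -0.0277..0.0295
x-0.050 n73 zmed 0.0730 y -0.0290..0.0305
x-0.042 n74 zmed 0.0731 y -0.0281..0.0316
x-0.034 n57 zmed 0.0728 y -0.0171..0.0317
x-0.026 n57 zmed 0.0725 y -0.0070..0.0310
x-0.018 n41 zmed 0.0727 y 0.0002..0.0311
x-0.010 n22 zmed 0.0727 y 0.0025..0.0307
xmin [-0.06311178 -0.06235483]
tin zmin/max [0.06464358 0.26751148]
tin z0.08 x max 0.0697 min 0.0231 ymax 0.0296
tin z0.09 x max 0.0703 min 0.0242 ymax 0.0308
tin z0.10 x max 0.0717 min 0.0282 ymax 0.0303
tin z0.11 x max 0.0713 min 0.0250 ymax 0.0309
tin z0.12 x max 0.0715 min 0.0306 ymax 0.0303
tin z0.13 x max 0.0720 min 0.0484 ymax 0.0309
```

The block was dragged back 12 mm, its near end now at -63 mm, but it is flat. I'll use the held tin above the rim to push it home, back off slightly, then lower.

```bash
cat > k.py <<'E'
from h import *
import sys
g=.0609
robot.movel(loc(.060,0,.136),feed=.15)
if robot.movel(loc(.060,0,.114),feed=.1,guard=7): st(); sys.exit("contact")
h=robot.movel(loc(.030,0,.114),feed=.05,guard=11); s=st("pushed %s"%h)
r=(s["tool_pos"]-BC)@BX
if r>.042: sys.exit("jam")
robot.movel(loc(r+.003,0,.114),feed=.05)
robot.movel(loc(r+.003,0,g+.018),feed=.12,guard=8); st("low")
h=robot.movel(loc(r+.003,0,g+.004),feed=.04,guard=6); s=st("floor %s"%h)
E
python3 k.py
```

```text
pushed False t37.94 tcp [0.5874 0.0631 0.1157] loc [0.0326 0.0001] F [ 5.6 -0.4 -2.8] w0.0583 gf53
low t38.64 tcp [0.5896 0.0626 0.0784] loc [ 0.0349 -0.0001] F [ 1.6 -0.1 -3.9] w0.0584 gf53
floor True t39.00 tcp [0.5901 0.0621 0.0664] loc [ 0.0355 -0.0006] F [-0.2 -1.3  3.7] w0.0585 gf54
```

```bash
cat > l.py <<'E'
from h import *
import sys
s=robot.sense(); z=s["tool_pos"][2]+.001; r=(s["tool_pos"]-BC)@BX
print(robot.movel(loc(r-.005,0,z),feed=.04,guard=7)); st("snug")
robot.movel(loc((robot.sense()["tool_pos"]-BC)@BX+.0005,0,z),feed=.05)
robot.set_gripper(.085); robot.movel(robot.sense()["tool_pos"]+[0,0,.10],feed=.3); st("up")
pz=np.array([-.5193,.2217,.8253]); n=np.array([.759,-.324,.565]); top=np.array([.4857,-.2482,.1286])
G=top-.012*pz; q=best(G+.06*pz,-pz,n)
robot.move_ptp(G+.06*pz,q); robot.set_gripper(.045); st("over plaque")
for c in("top","scene"):
    im,d=cams.grab_frame(c); W=cloud(d,cams.calibration(c)); L=W-BC; x,y,zz=L@BX,L@BY,L[...,2]; ok=(d>0)&(abs(x)<.1)&(abs(y)<.045)
    T=x[ok&(abs(zz-.088)<.005)&(x<.08)]; Bk=x[ok&(abs(zz-.073)<.003)&(x<.01)]; Rm=x[ok&(abs(zz-.043)<.004)]
    print(c,"tin",np.percentile(T,[.5,99.5]),"z",np.median(zz[ok&(abs(zz-.088)<.005)]),"block",np.percentile(Bk,[.5,99.5]),"rim",np.percentile(Rm,[.3,99.7]))
E
python3 l.py
```

```text
True
snug t39.21 tcp [0.5892 0.0624 0.0685] loc [ 0.0345 -0.0004] F [ 2.7  0.  -3.7] w0.0584 gf54
up t40.33 tcp [0.5906 0.0627 0.1692] loc [0.0359 0.0001] F [-0.2 -0.1  0. ] w0.0850 gf0
over plaque t42.05 tcp [ 0.461  -0.2374  0.1682] loc [-0.0558 -0.3137] F [ 0.9 -0.   0.4] w0.0449 gf0
top tin [0.00519315 0.06374714] z 0.08800843577132833 block [-0.07551179  0.00353442] rim [-0.08380206  0.08146045]
scene tin [0.0077722  0.06640844] z 0.08911204217088986 block [-0.07307403  0.00575685] rim [-0.08061618  0.08472007]
```

Block and tin are flush, and the gap runs from 65 to 75 mm, so I draw the plaque now.

```bash
cat > m.py <<'E'
from h import *
import sys
pz=np.array([-.5193,.2217,.8253]); top=np.array([.4857,-.2482,.1286]); G=top-.012*pz
h=robot.movel(G,feed=.12,guard=8); s=st("at plaque %s"%h)
if h: sys.exit()
robot.set_gripper(0,45); s=st("grip")
if s["grip_width"]<.003: sys.exit("empty")
c=s["tool_pos"]; robot.movel(c+.09*pz,feed=.14); st("drawn")
robot.movel(c+.09*pz+[0,0,.03],feed=.2)
t=loc(.0702,0,.235); robot.move_ptp(t,best(t,DN,BX)); robot.pause(.15); st("over")
E
python3 m.py && python3 v.py c9
```

```text
at plaque False t42.80 tcp [ 0.4918 -0.2507  0.1187] loc [-0.0237 -0.3231] F [-0.5 -0.1  0.1] w0.0449 gf0
grip t43.24 tcp [ 0.4924 -0.2512  0.1198] loc [-0.023  -0.3235] F [-3.8  1.7  6.4] w0.0047 gf46
drawn t44.04 tcp [ 0.4452 -0.2309  0.1932] loc [-0.0723 -0.3092] F [ 0.3 -0.3 -0.8] w0.0042 gf45
over t45.78 tcp [0.6244 0.0568 0.2354] loc [ 0.0701 -0.0015] F [ 0.5 -0.3 -2. ] w0.0046 gf45
 t45.88 tcp [0.6244 0.0572 0.2356] loc [ 0.0701 -0.0012] F [-0.3  0.1 -2.5] w0.0046 gf45
```

View pics/c9.png

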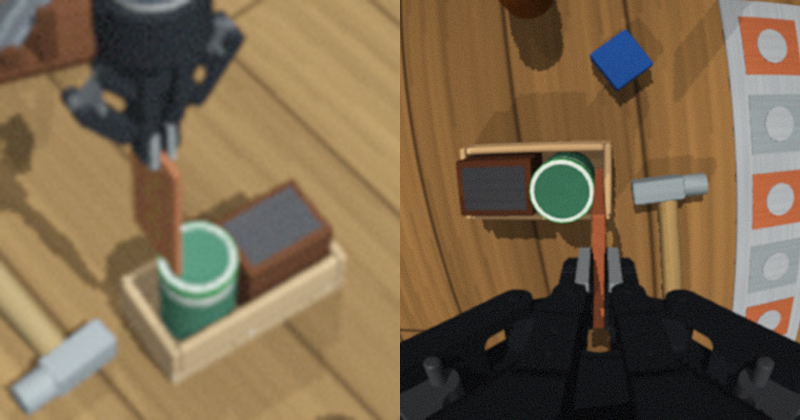

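The plaque hangs upright over the gap: (160,210) in the scene crop, lined up with the slit beyond the tin. Now the guarded descent.

```bash
cat > n.py <<'E'
from h import *
import sys
h=robot.movel(loc(.0702,0,.158),feed=.09,guard=5); robot.pause(.1); s=st("low %s"%h)
if h: sys.exit()
h=robot.movel(loc(.0702,0,.128),feed=.05,guard=5); s=st("inside %s"%h)
if h: sys.exit()
h=robot.movel(loc(.0702,0,.111),feed=.03,guard=4); s=st("floor %s"%h)
E
python3 n.py
```

```text
low False t46.99 tcp [0.6253 0.0584 0.1589] loc [0.0709 0.0001] F [ 0.2 -0.6 -1.8] w0.0042 gf45
inside False t47.74 tcp [0.6247 0.0584 0.128 ] loc [ 0.0702 -0.    ] F [ 0.3  0.1 -1.7] w0.0043 gf45
floor True t48.16 tcp [0.6255 0.0586 0.1182] loc [0.071  0.0003] F [0.4 0.3 4.5] w0.0044 gf45
```

```bash
cat > o.py <<'E'
from h import *
robot.set_gripper(.03); st("open"); robot.movel(robot.sense()["tool_pos"]+[0,0,.09],feed=.15)
robot.move_ptp([.45,-.1,.28],best([.45,-.1,.28],DN,BX)); st("away")
f=lambda i:cv2.resize(i[:,:,::-1],(400,420),interpolation=cv2.INTER_CUBIC); I=[]
for c in("top","scene"):
    im,d=cams.grab_frame(c); W=cloud(d,cams.calibration(c)); L=W-BC; x,y,z=L@BX,L@BY,L[...,2]; ok=(d>0)&(abs(x)<.1)&(abs(y)<.045)
    p=ok&(z>.1)&(z<.15); print(c,"plaque top z",np.percentile(z[p],[50,98]),"x",np.percentile(x[p],[2,98]),"y",np.percentile(y[p],[1,99]),"tin z",np.median(z[ok&(abs(z-.088)<.005)&(x<.06)]),"block z",np.median(z[ok&(abs(z-.073)<.005)&(x<0)]))
    for nm,(a,b,hh) in dict(blue=(.663,.1866,.025),jar=(.5693,.2832,.09)).items():
        print(nm,rect(W[(d>0)&(np.hypot(W[...,0]-a,W[...,1]-b)<.06)&(abs(W[...,2]-hh)<.007)])[0],end=" ")
    I.append(f(im[120:250,220:350] if c=="top" else im[140:290,240:390]))
cv2.imwrite("pics/c10.png",np.hstack(I))
E
python3 o.py
```

```text
open t48.52 tcp [0.6238 0.0584 0.1166] loc [ 0.0694 -0.    ] F [ 0.2 -0.   0.3] w0.0299 gf0
away t50.25 tcp [ 0.4505 -0.0997  0.2794] loc [-0.0832 -0.1783] F [0.5 0.3 0.1] w0.0298 gf0
top plaque top z [0.12565636 0.12998729] x [0.06579222 0.07245567] y [-0.02949524  0.02894849] tin z 0.08816137190304152 block z 0.07300931123070575
blue [663.6 186.6] jar [569.4 283. ] scene plaque top z [0.1217097  0.13234092] x [0.06831675 0.07558821] y [-0.03001662  0.03056539] tin z 0.08927334864937109 block z 0.0741203982500892
blue [667.  186.7] jar [572.9 283.9]
```

View pics/c10.png

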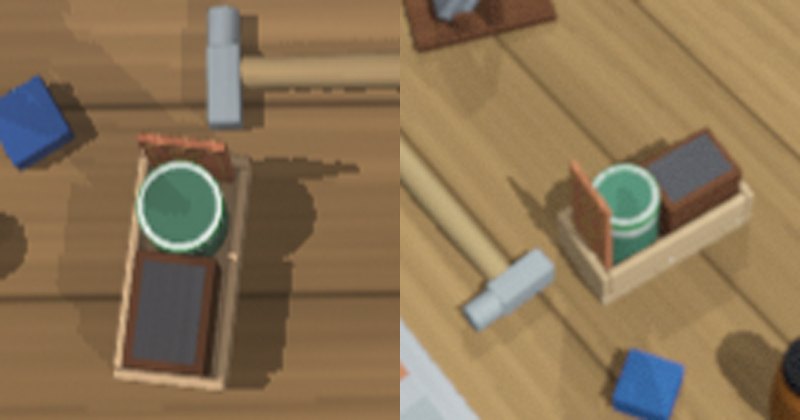

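The final view shows block, tin and plaque all standing in the box. The plaque is upright at (185,145) with its top at 0.128 to 0.13 m. The hammer, jar and blue block are where they started.

```bash
python3 -c "
from rig import robot
print(robot.job_done())"
```

```text
the job is handed in; nothing more can be done
None
```

The job is handed in: block, tin and plaque all stand on the box floor with the bystanders unmoved (about 50 s of 61 s used), though the tin tipped over in the box on my first try and I had to stand it up on the table and place it again.

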